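Load, close and lock the gel tank

ROBOT

A 6-joint arm with a two-finger parallel gripper is mounted at the origin on a cart in front of the work surface, level with it; the furniture and walls round the work are solid. World frame = base frame: x ahead of the robot, y to its left, z up, the work surface at z = 0. Lengths are in mm, angles in rad, forces in N, time in s.
With the tool pointing down it reaches from about 400 to 925 mm from the base axis. Payload 12.5 kg.
Tool frame: the origin (TCP) lies on the front face of the gripper's body, between the roots of the fingers; the fingertips stand 78 mm ahead of it and the grasp point (between the pads) lies 59 mm ahead of it (env.nose_length is the distance from the TCP to the fingertips, in mm); z points along the fingers, y is the line along which they close (so a half turn about z gives the same grasp; the last joint's range is limited). The gripper opens to 95 mm and grips with 3 to 60 N. Pads are 20 mm wide; open, the fingers measure 119 mm over their backs; the gripper's body (75 mm by 180 mm) begins 59 mm behind the grasp point.
Start: joints at [1.158, 0.491, 1.559, -0, 1.092, -0.106], TCP at [188.736, 595.833, 292.261] pointing down, gripper open.
Joint ranges: [-3.1, 3.1], [-0.84, 2.19], [0.05, 2.79], [-1.13, 4.28], [0.06, 2.93], [-2.69, 2.69]. Speed limits (rad/s): [2.22, 2.22, 2.79, 3.14, 3.14, 3.14].

INTERFACE

Orientations are given as [roll, pitch, yaw] about the fixed x, y, z axes, in that order (R = Rz(yaw) Ry(pitch) Rx(roll)).
In Python, from cell import env gives the robot as it stands.
- The arm moves only by the tool jog_arm, never from a script. Its argument "motion" is a list of rows, each a list of 7 numbers: the turn, a rotation vector about the tool's x, y, z in degrees, then the shift along the tool's x, y, z in mm, then the finger opening in mm, from 0 to 95.1. In form: [[wx, wy, wz, x, y, z, hand], ...]. A call has 1 to 10 rows; each row shifts and turns the commanded pose from where the row before left it, along the tool's axes as they then stand; what a row does not reach is not made up. A row lasts 1/8 s, in which the tool goes at most 62.5 mm and 10.7 degrees, less where a joint would pass 70% of its speed; a pose out of reach is approached as far as the arm can. A call is refused whole if a number of a shift passes 62.5 or a number of a turn 10.7, either way. A call with a gripper value outside its range is refused whole. The fingers move at their own pace and stop on an object; the grip force is fixed at half the most. Time passes only in rows, so rows that do not move let the fingers close. It gives the time, the measured TCP pose, the force, the opening and the grip force at its end, in the units of the state.
- env.state(): the state, without advancing time (a new reading comes with each control period).
- env.read_camera(name): name is "side" or "top"; returns a dict with "color" (400x640x3 uint8, red, green, blue), "z_map" (400x640 float32, mm along the optical axis (not along the pixel's ray), 0 where there is no reading), "camera_matrix" (3x3 intrinsics, pixels), "k1" (the pictures are not rectified: a ray, as slopes to the right and down, at radius r is drawn at 1 + k1 r^2 times it, then the intrinsics apply), "world_to_cam" (4x4, takes a point from world to camera coordinates). Camera axes: x right, y up, looking along -z (the intrinsics and any distortion apply to the point x, -y, -z); pixel columns grow to the right and rows downward; lengths in mm; the calibration is good to about 2 mm. A picture is of the moment at which its call begins.
- env.job_done(): hands the job in; it is judged then, once.
Trained networks look in the newest picture that a camera, given by its name, has taken for a name from the list of things; names that differ only in an ending like _2 or _b are one class to them, and where a whole thing is asked for, a point or a joint stands for the part that bears it (a point fixed in the world has none). Each returns a list of dicts, best first, with "score" (0 to 1); they miss things now and then, are a little off and sometimes report something else, mostly with a low value. They report only what shows in the picture. A call takes as long as a camera call. They do not tell look-alikes from the thing itself.
- env.recognise(camera, thing): "location" ([column, row] in pixels, amid what is visible of it).
The state is a dict: "t": time; "joints": joint angles; "qvel": joint speeds; "tau": joint torques, N m; "eef_pos": TCP position; "tcp_rot": TCP orientation; "ft_force": force on the tool from outside, world axes, zero at the start; "moment": the same for the moment, N m; "opening": opening from 0.0 (shut) to 1.0 (fully open); "grip_force": force on a finger pad.
Only numpy, scipy, OpenCV 4.12 (cv2) and the standard library are available. Lean on these libraries where they do the work, as an engineer would, in place of code of your own. Each camera call takes 0.05 s, during which the arm holds its last target. There are 200 camera calls.

TASK

Load the gel tank: slide the lid off and lay it on the grey mat, then move every gel cassette from the draining rack into the tank's cassette slots, one to a slot, upright and right down. Then slide the lid back until it is fully home against the end wall, and last lower the wide plain lock plate into its own slot at the tank's open end, behind the lid, right down. Leave the timer and the dropper bottles where they are.

Things in the scene. Friction and masses are not known exactly. Their poses are not given: they have to be found in the camera images.
- tank: white gel tank fixed to the bench, 122 (x) x 220 (y) mm; origin on the bench under the middle of its four cassette slots; x across it, y along it (the lid slides out towards +y), z up. Cassette slots lie across it at y = -63, -21, 21, 63 mm, the lock plate's slot at y = 105 mm. Side walls 110 mm high carry the lid, between guide strips (inner faces x = +-55 mm, tops 123 mm high)
- lid_home (a point): lid channel: point where the lid's centre is when home, 113 mm high; axes as the tank's. From y = -93 mm (end wall, the lid's stop) to -35 mm lips cover the edges (underside 6 mm, top 11 mm above this point, open between x = +-47 mm): there the lid only slides along y, with 3 mm play. From y = -35 to +93 mm the channel is open above: lay the lid in there, then slide it home
- slot_1 (a point): floor of a cassette slot of the tank, at its middle, 6 mm above the bench; axes as the tank's. 13 mm wide in y between round-topped pins (70 mm tall, at x = +-36 mm), 92 mm long in x between the side walls (104 mm tall). A seated cassette's centre is 50 mm above this point. Slot at y = -63 mm
- slot_2 (a point): floor of a cassette slot of the tank, at its middle, 6 mm above the bench; axes as the tank's. 13 mm wide in y between round-topped pins (70 mm tall, at x = +-36 mm), 92 mm long in x between the side walls (104 mm tall). A seated cassette's centre is 50 mm above this point. Slot at y = -21 mm
- slot_3 (a point): floor of a cassette slot of the tank, at its middle, 6 mm above the bench; axes as the tank's. 13 mm wide in y between round-topped pins (70 mm tall, at x = +-36 mm), 92 mm long in x between the side walls (104 mm tall). A seated cassette's centre is 50 mm above this point. Slot at y = 21 mm
- slot_4 (a point): floor of a cassette slot of the tank, at its middle, 6 mm above the bench; axes as the tank's. 13 mm wide in y between round-topped pins (70 mm tall, at x = +-36 mm), 92 mm long in x between the side walls (104 mm tall). A seated cassette's centre is 50 mm above this point. Slot at y = 63 mm
- lock_slot (a point): floor of the lock plate's slot, at its middle, beyond the lid's open end, 56 mm above the bench; axes as the tank's. 13 mm wide in y between pins (48 mm tall, at x = +-40 mm), 114 mm long in x. The seated plate's centre is 50 mm above this point. The lid crosses above this slot while sliding; the plate fits only with the lid fully home
- drain_rack: grey draining rack fixed to the bench, 120 x 226 mm, floor 8 mm high; origin on the bench under its centre; slots across it at y = -84, -42, 0, 42, 84 mm, each 13 mm wide between pins (tops 56 mm high, at x = +-28 mm), curbs at x = +-56 mm, 24 mm high. Holds the cassettes and the lock plate in any order
- mat_top (a point): grey mat, 170 (x) x 250 (y) x 2 mm, fixed flat on the bench left of the tank; point at the centre of its top face
- cassette_1_mid (a point): gel cassette: white slab with grey window, 84 (x) x 10 (y) x 100 (z) mm, 0.12 kg; point at its centre; z up, y across its thickness. Starts upright in a rack slot, on the rack's floor, its lower 48 mm between pins: lift straight up. 2 to 4 such cassettes are there, all alike. Pinch across the thickness within 15 mm of the middle of the top edge
- cassette_2_mid (a point): gel cassette: white slab with grey window, 84 (x) x 10 (y) x 100 (z) mm, 0.12 kg; point at its centre; z up, y across its thickness. Starts upright in a rack slot, on the rack's floor, its lower 48 mm between pins: lift straight up. 2 to 4 such cassettes are there, all alike. Pinch across the thickness within 15 mm of the middle of the top edge
- cassette_3_mid (a point): gel cassette: white slab with grey window, 84 (x) x 10 (y) x 100 (z) mm, 0.12 kg; point at its centre; z up, y across its thickness. Starts upright in a rack slot, on the rack's floor, its lower 48 mm between pins: lift straight up. 2 to 4 such cassettes are there, all alike. Pinch across the thickness within 15 mm of the middle of the top edge
- cassette_4_mid (a point): gel cassette: white slab with grey window, 84 (x) x 10 (y) x 100 (z) mm, 0.12 kg; point at its centre; z up, y across its thickness. Starts upright in a rack slot, on the rack's floor, its lower 48 mm between pins: lift straight up. 2 to 4 such cassettes are there, all alike. Pinch across the thickness within 15 mm of the middle of the top edge
- lock_plate_mid (a point): lock plate: plain aluminium slab without window, wider than a cassette, 104 (x) x 10 (y) x 100 (z) mm, 0.18 kg; point at its centre; y across its thickness, z up. Starts upright in a rack slot like the cassettes. Pinch it within 15 mm of the middle of the top edge, or the fingers meet the lid
- lid_mid (a point): lid: grey slab 104 (x) x 186 (y) x 6 (z) mm, 0.25 kg; point at the slab's centre. On its top, in the middle, a fin handle 60 (x) x 12 (y) mm rises to 36 mm above this point. Starts home on the tank, not locked, its axes parallel to the tank's
- timer: small white timer lying on the bench behind the gap between mat and tank, 64 x 64 x 19 mm, loose; origin at the centre of its underside; not to be disturbed
- dropper: dropper bottle standing on the bench, 25 mm wide, 58 mm high, loose; origin at the centre of its underside; not to be disturbed
- dropper_two: another dropper bottle, 25 mm wide, 58 mm high, loose; origin at the centre of its underside; not to be disturbed
Not all that is in view belongs to the job. Leave any red look-alike of the part that bears lock_plate_mid alone.

How it is judged (in metres and radians):
On the way, in this order (a step that is already met when the one before it is completed fails the run):
1. the lid lies flat on the mat (height (world z) of lid_mid below 0.015 m and angle between lid_mid's own z axis and vertical below 0.08 rad and horizontal distance between lid_mid and mat_top below 0.06 m), for 0.2 s.
2. every cassette stands right down in a cassette slot of the tank (z of each of cassette_1_mid, cassette_2_mid, cassette_3_mid, cassette_4_mid in the frame of tank below 0.061 m and x of cassette_1_mid in the frame of tank between -0.01 and 0.01 m and y of cassette_1_mid in the frame of tank between -0.08 and 0.08 m and angle between each of cassette_1_mid, cassette_2_mid, cassette_3_mid, cassette_4_mid's own z axis and vertical below 0.1 rad and x of cassette_2_mid in the frame of tank between -0.01 and 0.01 m and y of cassette_2_mid in the frame of tank between -0.08 and 0.08 m and x of cassette_3_mid in the frame of tank between -0.01 and 0.01 m and y of cassette_3_mid in the frame of tank between -0.08 and 0.08 m and x of cassette_4_mid in the frame of tank between -0.01 and 0.01 m and y of cassette_4_mid in the frame of tank between -0.08 and 0.08 m), for 0.2 s.
3. the lid is fully home (y of lid_mid in the frame of tank between -0.006 and 0.006 m and x of lid_mid in the frame of tank between -0.008 and 0.008 m and z of lid_mid in the frame of tank between 0.108 and 0.118 m and angle between lid_mid's own z axis and vertical below 0.05 rad), for 0.2 s.
4. the lock plate is right down in its slot (z of lock_plate_mid in the frame of tank between 0.1 and 0.111 m and y of lock_plate_mid in the frame of tank between 0.098 and 0.112 m and x of lock_plate_mid in the frame of tank between -0.01 and 0.01 m and angle between lock_plate_mid's own z axis and vertical below 0.1 rad), for 0.2 s.
At the end, for the whole second after the job is handed in: Every cassette stands upright (within 0.1 rad) in a cassette slot, its centre at most 5 mm above seated; the lid lies in its channel within 6 mm of fully home; the lock plate stands in the lock slot, at most 5 mm above seated; all at rest (all of step 2 and all of step 3 and all of step 4 and linear speed of each of cassette_1, cassette_2, cassette_3, cassette_4, lid, lock_plate below 0.02 m/s); the robot touches nothing.
It fails at once if the timer is moved more than 30 mm (distance of timer from where it was at the start of the episode above 0.03 m).
It fails at once if the first dropper bottle is moved more than 30 mm (distance of dropper from where it was at the start of the episode above 0.03 m).
It fails at once if the second dropper bottle is moved more than 30 mm (distance of dropper_two from where it was at the start of the episode above 0.03 m).
Of cassette_1, cassette_2, cassette_3, cassette_4 only 2 to 4 are there at a start; the rules pass over those that are not, and their reading is None.
At some moment in a run one of lid may be knocked a few centimetres aside while the robot is not near it.
It also fails if it takes over 210 s, if anything falls off the work surface, if the arm or the gripper's body presses on something with over 40 N, if the wrist force passes 120 N, or if a joint passes its speed limit or range.

## Working session

There is one attempt and no reset: what is moved stays moved. The work goes in short steps, Python scripts to look and compute and a tool call to move; the robot and the scene stay as the last step left them, time stands still between calls to the robot, and variables do not carry over. Pictures are saved under pics/ and viewed, at most 14 in all, crops included, and the job is handed in when it is done.

Besides the shell and the picture viewer there is one more tool, called as name(argument=value, ...), one argument or row to a line, values as JSON. jog_arm: Moves the arm, as the interface text tells. Its arguments: {"type":"object","properties":{"motion":{"type":"array"}},"required":["motion"]}

```bash
ls; mkdir -p pics; cat > h.py <<'E'
import numpy as np, cv2
from cell import env
from scipy.spatial.transform import Rotation as R
def cam(n,save=None):
    c=env.read_camera(n)
    if save: cv2.imwrite('pics/'+save,c['color'][:,:,::-1])
    return c
def pts(c):
    """world point per pixel (400x640x3), nan where none"""
    K=c['camera_matrix'];z=c['z_map'].astype(float)
    v,u=np.mgrid[:400,:640]
    dx=(u-K[0,2])/K[0,0];dy=(v-K[1,2])/K[1,1]
    x,y=dx.copy(),dy.copy()
    for _ in range(10):
        s=1+c['k1']*(x*x+y*y);x,y=dx/s,dy/s
    z[z<=0]=np.nan
    P=np.stack([x*z,-y*z,-z,np.ones_like(z)],-1)
    return (P@np.linalg.inv(c['world_to_cam']).T)[...,:3]
E
python3 - <<'E'
from h import *
for n in('top','side'):
    c=cam(n,n+'0.png');P=pts(c);np.save(n+'P.npy',P);np.save(n+'C.npy',c['color'])
    for t in ['tank','drain_rack','cassette_1_mid','lock_plate_mid','lid_mid','mat_top','timer','dropper','lid_home','slot_1']:
        try:
            for d in env.recognise(n,t)[:6]:
                u,v=np.round(d['location']).astype(int);print(n,t,round(d['score'],2),u,v,P[v,u].round())
        except Exception as e: print(t,e)
print(env.state())
E
```

```text
pics
top tank 0.67 278 232 [446.  14. 121.]
top drain_rack 0.65 371 226 [ 473. -312.   31.]
top drain_rack 0.32 352 222 [ 489. -244.    5.]
top cassette_1_mid 0.44 398 229 [ 459. -398.  109.]
top lock_plate_mid 0.88 481 222 [ 486. -691.   93.]
top lock_plate_mid 0.47 355 223 [ 485. -255.   14.]
top lock_plate_mid 0.44 288 230 [453. -19. 111.]
top lid_mid 0.83 277 216 [498.  15. 148.]
top mat_top 0.94 185 220 [492. 382.   5.]
top mat_top 0.48 303 216 [501. -71. 118.]
top timer 0.88 236 180 [642. 190.  21.]
top dropper 0.47 322 176 [ 654. -133.   47.]
top lid_home 0.65 281 229 [456.   5. 111.]
top slot_1 0.61 278 233 [447.  31.  -1.]
side tank 0.86 265 208 [448. -37.  90.]
side drain_rack 0.73 340 250 [ 442. -331.   28.]
side cassette_1_mid 0.92 365 243 [ 459. -407.   70.]
side cassette_1_mid 0.62 319 224 [ 466. -238.   82.]
side lock_plate_mid 0.82 462 268 [ 473. -704.   78.]
side lock_plate_mid 0.62 318 220 [ 461. -237.   98.]
side lock_plate_mid 0.5 339 229 [ 452. -319.   95.]
side lock_plate_mid 0.25 265 209 [439. -44.  92.]
side lid_mid 0.55 263 190 [496.   6. 127.]
side lid_mid 0
[... 169 characters left out ...]
 slot_1 0.9 265 210 [444. -40.  85.]
{'t': 1.1, 'joints': array([ 1.15839514e+00,  4.90906688e-01,  1.55890008e+00, -2.59047357e-05,
        1.09170179e+00, -1.05645022e-01]), 'qvel': array([-0.00133657,  0.00029488,  0.00102626,  0.00132134, -0.0001265 ,
        0.00107292]), 'tau': array([-8.45491904e-04, -6.12485147e+01, -2.58416659e+01,  6.93522301e-02,
        4.45523229e-02, -4.01426007e-05]), 'eef_pos': array([188.743389  , 595.83010602, 292.25675914]), 'tcp_rot': array([3.14151145e+00, 3.17285555e-05, 2.83484843e+00]), 'ft_force': array([-0.46446138, -0.2130564 , -0.75636317]), 'moment': array([ 0.02633093, -0.02217612,  0.00523734]), 'grip_force': 0.0, 'opening': 0.9989662586526719}
```

```bash
python3 - <<'E'
from h import *
t=np.load('topC.npy')[:,:,::-1];s=np.load('sideC.npy')[:,:,::-1]
a=cv2.resize(t[160:290,140:500],(800,289),interpolation=cv2.INTER_CUBIC)
b=cv2.resize(s[160:300,140:500],(800,311),interpolation=cv2.INTER_CUBIC)
cv2.imwrite('pics/a.png',np.vstack([a,b]))
E
```

```text
(no output)
```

View pics/a.png

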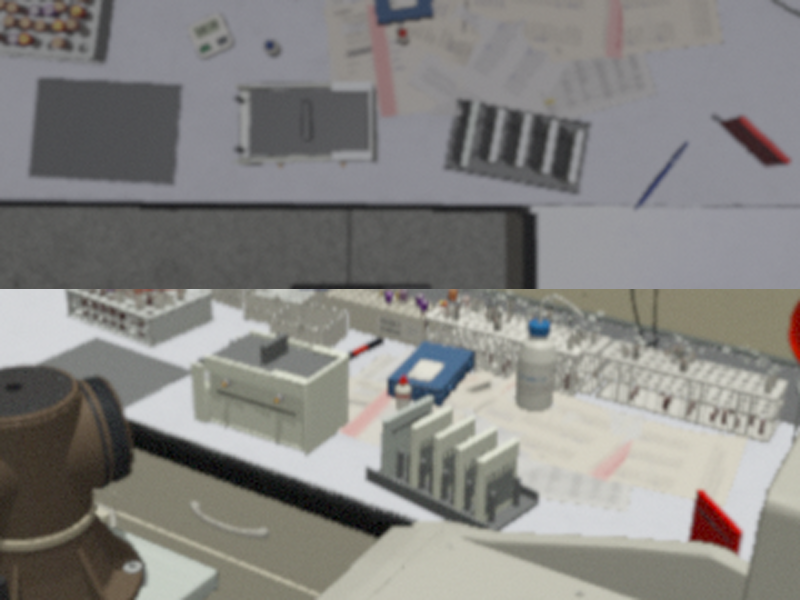

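```bash
cat >> h.py <<'E'
def go(x,y,zg,yaw):
    """print turn about tool z (deg) then shift in turned tool axes to put grasp point at x,y,zg"""
    s=env.state();r=R.from_euler('xyz',s['tcp_rot']);t=R.from_euler('xyz',[180,0,yaw],degrees=True)
    rv=(r.inv()*t).as_rotvec(degrees=True)
    d=t.inv().apply(np.array([x,y,zg+59])-s['eef_pos'])
    print('turn',rv.round(2),'shift',d.round(1),'t',round(s['t'],2))
E
python3 - <<'E'
from h import *
C=np.load('topC.npy').astype(int);P=np.load('topP.npy')
x,y,z=[P[...,i] for i in range(3)]
m=((y>220)&(y<560)&(x>370)&(x<610)&(C.sum(2)<300)&(abs(z)<25)).astype(np.uint8)
n,l,st,ce=cv2.connectedComponentsWithStats(m);i=1+st[1:,4].argmax()
print(cv2.minAreaRect(P[l==i][:,:2].astype(np.float32)))
go(506.5,15.8,210,181.7)
E
```

```text
((499.48486328125, 376.705810546875), (250.43617248535156, 167.42674255371094), 87.2345199584961)
turn [  0.     0.   -19.28] shift [-300.4 -589.2   23.3] t 1.1
```

jog_arm(
  motion=[
    [0, 0, -9.64, 0, 0, 0, 95],
    [0, 0, -9.64, 0, 0, 0, 95],
    [0, 0, 0, -27, -53, 2, 95],
    [0, 0, 0, -27, -53, 2, 95],
    [0, 0, 0, -27, -53, 2, 95],
    [0, 0, 0, -27, -53, 2, 95],
    [0, 0, 0, -27, -53, 2, 95],
    [0, 0, 0, -27, -53, 2, 95],
    [0, 0, 0, -27, -53, 2, 95],
    [0, 0, 0, -27, -53, 2, 95],
  ],
)

```text
t: 2.35
eef_pos: [418.0, 176.7, 276.5]
tcp_rot: [3.141, 0.001, -3.112]
ft_force: [-0.0, 0.5, 0.1]
opening: 0.999
grip_force: 0.0
```

jog_arm(
  motion=[
    [0, 0, 0, -28, -55, 3, 60],
    [0, 0, 0, -28, -55, 2, 60],
    [0, 0, 0, -28, -55, 2, 60],
    [0, 0, 0, 0, 0, 0, 60],
    [0, 0, 0, 0, 0, 0, 60],
  ],
)

```text
t: 2.98
eef_pos: [505.7, 16.1, 269.1]
tcp_rot: [3.141, -0.001, -3.113]
ft_force: [-0.4, 0.9, -0.3]
opening: 0.635
grip_force: 0.0
```

```bash
python3 - <<'E'
from h import *
go(506.5,15.8,138,181.7)
E
```

```text
turn [ 0.02 -0.03 -0.04] shift [-0.8 -0.4 72.1] t 2.98
```

jog_arm(
  motion=[
    [0, 0, 0, -0.8, -0.4, 30, 60],
    [0, 0, 0, 0, 0, 25, 60],
    [0, 0, 0, 0, 0, 17, 60],
    [0, 0, 0, 0, 0, 0, 60],
    [0, 0, 0, 0, 0, 0, 5],
    [0, 0, 0, 0, 0, 0, 5],
    [0, 0, 0, 0, 0, 0, 5],
    [0, 0, 0, 0, 0, 0, 5],
    [0, 0, 0, 0, 0, 0, 5],
  ],
)

```text
t: 4.1
eef_pos: [506.9, 15.6, 197.3]
tcp_rot: [3.142, 0.0, -3.112]
ft_force: [0.2, 0.4, 0.6]
opening: 0.166
grip_force: 0.0
```

jog_arm(
  motion=[
    [0, 0, 0, 0, 0, 0, 5],
    [0, 0, 0, 0, 0, 0, 5],
    [0, 0, 0, 0, 0, 0, 5],
  ],
)

```text
t: 4.47
eef_pos: [507.0, 15.5, 197.3]
tcp_rot: [-3.142, 0.0, -3.112]
ft_force: [-0.3, -1.1, 1.2]
opening: 0.123
grip_force: 30.0
```

jog_arm(
  motion=[
    [0, 0, 0, 0, 0, -1, 5],
    [0, 0, 0, 0, 15, 0, 5],
    [0, 0, 0, 0, 20, 0, 5],
    [0, 0, 0, 0, 20, 0, 5],
    [0, 0, 0, 0, 20, 0, 5],
    [0, 0, 0, 0, 5, 0, 5],
    [0, 0, 0, 0, 0, 0, 5],
  ],
)

```text
t: 5.35
eef_pos: [504.4, 96.0, 198.1]
tcp_rot: [3.142, -0.0, -3.111]
ft_force: [0.2, 0.2, -3.9]
opening: 0.126
grip_force: 30.0
```

Clean slide. Lift, travel over the mat.

jog_arm(
  motion=[
    [0, 0, 0, 0, 0, -20, 5],
    [0, 0, 0, 0, 0, -40, 5],
    [0, 0, 0, 0, 40, 0, 5],
    [0, 0, 0, 0, 60, 0, 5],
    [0, 0, 0, 0, 60, 0, 5],
    [0, 0, 0, 0, 60, 0, 5],
    [0, 0, 0, 0, 45, 0, 5],
    [0, 0, 0, 0, 15, 20, 5],
    [0, 0, 0, 0, 0, 0, 5],
  ],
)

```text
t: 6.48
eef_pos: [495.6, 375.0, 236.0]
tcp_rot: [-3.14, -0.003, -3.111]
ft_force: [0.8, -0.8, -3.9]
opening: 0.124
grip_force: 30.0
```

```bash
python3 - <<'E'
from h import *
go(499.5,376.7,31,181.7);print(env.state()['opening'])
E
```

```text
turn [-0.12 -0.19  0.04] shift [ -3.9   1.6 146. ] t 6.47
0.12414999342937784
```

jog_arm(
  motion=[
    [0, 0, 0, -4, 1, 45, 5],
    [0, 0, 0, 0, 0, 45, 5],
    [0, 0, 0, 0, 0, 30, 5],
    [0, 0, 0, 0, 0, 15, 5],
    [0, 0, 0, 0, 0, 8, 5],
    [0, 0, 0, 0, 0, 3, 5],
    [0, 0, 0, 0, 0, 1, 5],
    [0, 0, 0, 0, 0, 0, 5],
  ],
)

```text
t: 7.48
eef_pos: [500.3, 376.8, 91.9]
tcp_rot: [3.141, 0.001, -3.112]
ft_force: [0.6, -0.1, -4.1]
opening: 0.123
grip_force: 30.0
```

jog_arm(
  motion=[
    [0, 0, 0, 0, 0, 0, 5],
    [0, 0, 0, 0, 0, 1, 5],
    [0, 0, 0, 0, 0, 0, 5],
  ],
)

```text
t: 7.85
eef_pos: [500.2, 376.6, 90.2]
tcp_rot: [3.142, -0.0, -3.112]
ft_force: [0.0, -0.0, -2.6]
opening: 0.125
grip_force: 30.0
```

jog_arm(
  motion=[
    [0, 0, 0, 0, 0, 1, 5],
    [0, 0, 0, 0, 0, 0, 25],
    [0, 0, 0, 0, 0, 0, 35],
    [0, 0, 0, 0, 0, 0, 35],
    [0, 0, 0, 0, 0, -40, 35],
    [0, 0, 0, 0, 0, -60, 35],
    [0, 0, 0, 0, 0, -60, 30],
    [0, 0, 0, 0, 0, -30, 30],
  ],
)

```text
t: 8.85
eef_pos: [500.4, 376.8, 282.9]
tcp_rot: [3.139, 0.004, -3.112]
ft_force: [0.8, 0.2, -0.2]
opening: 0.319
grip_force: 0.0
```

```bash
python3 - <<'E'
from h import *
c=cam('top');C=c['color'].astype(int);P=pts(c)
x,y,z=[P[...,i] for i in range(3)]
def rect(m,nm):
    q=P[m][:,:2].astype(np.float32);r=cv2.minAreaRect(q);print(nm,len(q),np.round(r[0],1),np.round(r[1],1),round(r[2],1),'z',np.median(P[m][:,2]).round(1))
tk=(abs(y-20)<160)&(x>400)&(x<600)
rect(tk&(z>95)&(z<135),'tank')
m=(tk&(z>60)&(z<90)&(abs(x-506)<46)).astype(np.uint8)
n,l=cv2.connectedComponents(m)
for i in range(1,n):
    if (l==i).sum()>1: rect(l==i,'pin')
mt=(y>250)&(y<500)&(x>400)&(x<600)
rect(mt&(z>25)&(z<70),'lidfin')
s=c['color'][185:260,225:330,::-1]
cv2.imwrite('pics/tank.png',cv2.resize(s,None,fx=7,fy=7,interpolation=cv2.INTER_CUBIC))
E
```

```text
tank 646 [506.1  23.5] [123.6 215.7] 1.4 z 116.4
pin 30 [550.9  69.5] [12.2 83.6] 9.1 z 72.3
pin 6 [551.6  11.4] [18.3  0.7] 89.9 z 66.6
pin 7 [542.7 128.8] [2.7 9.9] 78.8 z 76.8
pin 8 [539.5  88.9] [6.7 7.7] 44.3 z 73.0
pin 8 [539.6  65.3] [5.9 7.9] 85.7 z 73.7
pin 8 [539.6  47.4] [7.7 7.2] 87.7 z 75.2
pin 8 [540.2  24.6] [7.3 7.7] 45.6 z 72.4
pin 7 [540.9   5.6] [7.6 6.6] 4.0 z 68.4
pin 7 [541.1 -17.4] [6.  6.8] 9.2 z 76.9
pin 5 [542.1 -34.7] [8.1 3.9] 87.0 z 74.5
pin 8 [542.7 -59.3] [7.2 7.7] 41.6 z 70.3
pin 2 [524.3 117.5] [3.5 0. ] 177.6 z 62.6
pin 8 [468.1  89. ] [7.2 6.9] 9.5 z 71.7
pin 8 [468.6  64.3] [7.1 6. ] 7.7 z 71.5
pin 9 [468.7  45.8] [6.9 8.3] 3.9 z 73.1
pin 8 [468.7  22.8] [6.4 7.4] 43.6 z 75.7
pin 7 [468.9   3.3] [7.4 5.7] 8.2 z 74.0
pin 8 [469.  -18.3] [6.7 7.3] 0.1 z 75.1
pin 5 [470.8 -39. ] [3.3 6. ] 3.1 z 74.8
pin 5 [471.1 -60.6] [7.  3.7] 89.0 z 71.9
pin 3 [464.  125.5] [1.5 6.1] 87.1 z 70.3
pin 4 [464.3 104.3] [7.4 1.9] 8.3 z 74.3
lidfin 70 [497.8 374.2] [59.  13.5] 3.9 z 38.8
```

View pics/tank.png

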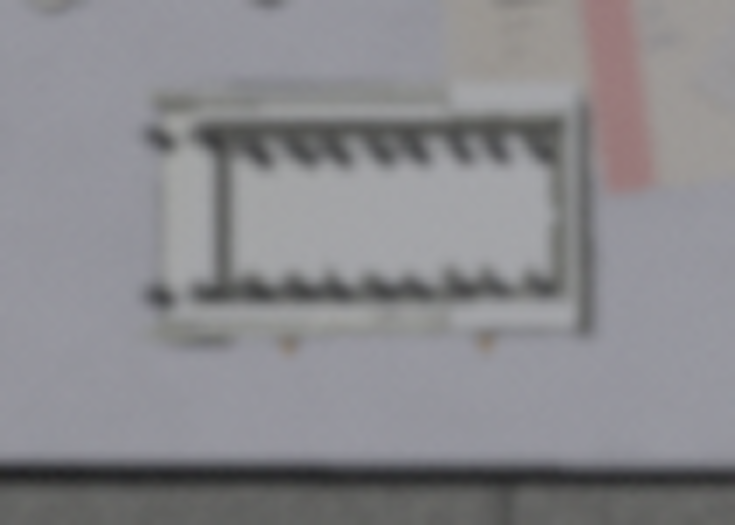

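```bash
python3 - <<'E'
from h import *
go(454.3,-400.3,225,169.4)
E
```

```text
turn [ 0.26  0.36 12.31] shift [ -97.2 -772.7    1.7] t 8.9
```

jog_arm(
  motion=[
    [0, 0, 6.15, 0, 0, 0, 30],
    [0, 0, 6.15, 0, 0, 0, 30],
    [0, 0, 0, -7.5, -59.4, 0, 30],
    [0, 0, 0, -7.5, -59.4, 0, 30],
    [0, 0, 0, -7.5, -59.4, 0, 30],
    [0, 0, 0, -7.5, -59.4, 0, 30],
    [0, 0, 0, -7.5, -59.4, 0, 30],
    [0, 0, 0, -7.5, -59.4, 0, 30],
    [0, 0, 0, -7.5, -59.4, 0, 30],
    [0, 0, 0, -7.5, -59.4, 0, 30],
  ],
)

```text
t: 10.15
eef_pos: [471.3, -103.4, 279.3]
tcp_rot: [3.142, 0.0, 2.957]
ft_force: [0.9, -1.0, 0.1]
opening: 0.318
grip_force: 0.0
```

jog_arm(
  motion=[
    [0, 0, 0, -7.5, -59.4, 0, 30],
    [0, 0, 0, -7.5, -59.4, 0, 30],
    [0, 0, 0, -7.5, -59.4, 0, 30],
    [0, 0, 0, -7.2, -59.4, 0, 30],
    [0, 0, 0, -7.5, -59.4, 0, 30],
    [0, 0, 0, 0, 0, 0, 30],
    [0, 0, 0, 0, 0, 0, 30],
  ],
)

```text
t: 11.02
eef_pos: [453.5, -399.8, 278.7]
tcp_rot: [3.141, -0.001, 2.956]
ft_force: [0.1, 0.9, -0.1]
opening: 0.314
grip_force: 0.0
```

```bash
python3 - <<'E'
from h import *
go(454.3,-400.3,97,169.4)
E
```

```text
turn [ 0.05 -0.05 -0.03] shift [ -0.9  -0.3 122.7] t 11.03
```

jog_arm(
  motion=[
    [0, 0, 0, -1, 0, 45, 30],
    [0, 0, 0, 0, 0, 45, 30],
    [0, 0, 0, 0, 0, 22, 30],
    [0, 0, 0, 0, 0, 10, 30],
    [0, 0, 0, 0, 0, 0, 5],
    [0, 0, 0, 0, 0, 0, 5],
    [0, 0, 0, 0, 0, 0, 5],
    [0, 0, 0, 0, 0, 0, 5],
    [0, 0, 0, 0, 0, 0, 5],
  ],
)

```text
t: 12.15
eef_pos: [455.0, -400.6, 158.3]
tcp_rot: [-3.141, 0.001, 2.956]
ft_force: [-0.2, 1.0, 7.2]
opening: 0.104
grip_force: 30.0
```

jog_arm(
  motion=[
    [0, 0, 0, 0, 0, -15, 5],
    [0, 0, 0, 0, 0, -30, 5],
    [0, 0, 0, 0, 0, -45, 5],
    [0, 0, 0, 0, 0, -45, 5],
    [0, 0, -6, 0, 0, 0, 5],
    [0, 0, -6, 0, 0, 0, 5],
    [0, 0, 0, 0, 0, 0, 5],
    [0, 0, 0, 0, 0, 0, 5],
  ],
)

```text
t: 13.15
eef_pos: [454.6, -400.5, 292.5]
tcp_rot: [-3.142, 0.0, -3.119]
ft_force: [0.7, -0.1, -2.4]
opening: 0.1
grip_force: 30.0
```

```bash
python3 - <<'E'
from h import *
go(507.1,-47.7,225,181.5);print(env.state()['opening'],env.state()['eef_pos'])
E
```

```text
turn [-0.    0.01 -0.23] shift [-61.7 351.3   8.5] t 13.15
0.09961700833584977 [ 454.59505397 -400.4744061   292.51649725]
```

jog_arm(
  motion=[
    [0, 0, -0.2, -10, 58, 0, 5],
    [0, 0, 0, -10.7, 60, 0, 5],
    [0, 0, 0, -10.5, 60, 0, 5],
    [0, 0, 0, -10.5, 60, 0, 5],
    [0, 0, 0, -10, 60, 0, 5],
    [0, 0, 0, -10, 53.3, 0, 5],
    [0, 0, 0, 0, 0, 0, 5],
    [0, 0, 0, 0, 0, 0, 5],
  ],
)

```text
t: 14.15
eef_pos: [506.8, -47.8, 292.3]
tcp_rot: [-3.141, -0.0, -3.114]
ft_force: [-0.2, 0.1, -1.2]
opening: 0.107
grip_force: 30.0
```

```bash
python3 - <<'E'
from h import *
go(507.1,-47.7,97,181.5)
c=cam('side','s1.png');d=cam('top')
a=c['color'][150:250,220:330,::-1];b=d['color'][160:260,220:330,::-1]
cv2.imwrite('pics/s1.png',cv2.resize(np.hstack([a,b]),(800,364),interpolation=cv2.INTER_CUBIC))
for nm,k in(('s',c),('t',d)):
    P=pts(k);z=P[...,2];m=(abs(P[...,0]-507)<60)&(abs(P[...,1]+48)<20)&(z>145)&(z<225)
    if m.sum()>3:
        q=P[m];print(nm,m.sum(),q.min(0).round(1),q.max(0).round(1),q.mean(0).round(1),cv2.minAreaRect(q[:,:2].astype(np.float32)))
E
```

```text
turn [-0.01 -0.    0.09] shift [ -0.3   0.  136.3] t 14.15
s 352 [459.8 -63.  145.1] [551.8 -45.6 224.8] [499.9 -53.6 184.9] ((505.671142578125, -54.82989501953125), (16.47913932800293, 91.84874725341797), 88.42166137695312)
```

View pics/s1.png

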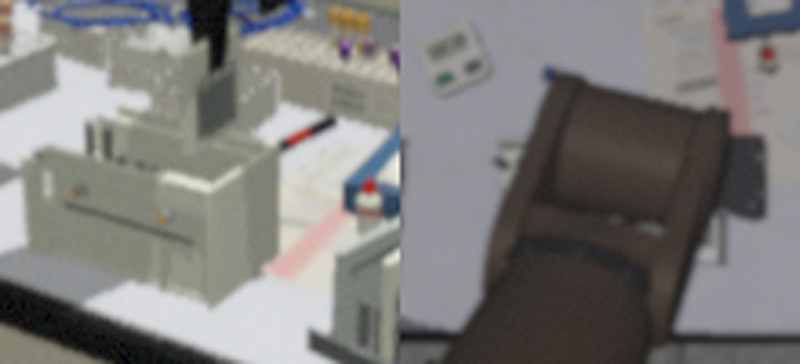

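jog_arm(
  motion=[
    [0, 0, 0.1, -0.3, 0, 30, 5],
    [0, 0, 0, 0, 0, 25, 5],
    [0, 0, 0, 0, 0, 6, 5],
    [0, 0, 0, 0, 0, 6, 5],
    [0, 0, 0, 0, 0, 5, 5],
    [0, 0, 0, 0, 0, 5, 5],
    [0, 0, 0, 0, 0, 0, 5],
  ],
)

```text
t: 15.12
eef_pos: [507.1, -47.8, 215.1]
tcp_rot: [-3.141, 0.0, -3.115]
ft_force: [0.2, -1.9, -2.6]
opening: 0.106
grip_force: 30.0
```

jog_arm(
  motion=[
    [0, 0, 0, 0, 0, 10, 5],
    [0, 0, 0, 0, 0, 12, 5],
    [0, 0, 0, 0, 0, 12, 5],
    [0, 0, 0, 0, 0, 10, 5],
    [0, 0, 0, 0, 0, 5, 5],
    [0, 0, 0, 0, 0, 4, 5],
    [0, 0, 0, 0, 0, 3, 5],
    [0, 0, 0, 0, 0, 0, 5],
    [0, 0, 0, 0, 0, 0, 5],
  ],
)

```text
t: 16.25
eef_pos: [507.2, -47.9, 158.3]
tcp_rot: [-3.141, -0.0, -3.116]
ft_force: [0.9, -6.0, -4.5]
opening: 0.103
grip_force: 30.0
```

jog_arm(
  motion=[
    [0, 0, 0, 0, -0.7, 1, 5],
    [0, 0, 0, 0, -0.3, 1, 5],
    [0, 0, 0, 0, 0, 1, 5],
    [0, 0, 0, 0, 0, 0, 5],
    [0, 0, 0, 0, 0, 0, 5],
  ],
)

```text
t: 16.88
eef_pos: [506.8, -48.4, 156.3]
tcp_rot: [3.141, -0.001, -3.115]
ft_force: [-3.2, 1.2, 4.7]
opening: 0.106
grip_force: 30.0
```

jog_arm(
  motion=[
    [0, 0, 0, 0, 0, 0, 30],
    [0, 0, 0, 0, 0, 0, 30],
    [0, 0, 0, 0, 0, 0, 30],
    [0, 0, 0, 0, 0, -20, 30],
    [0, 0, 0, 0, 0, -50, 30],
    [0, 0, 6, 0, 0, -50, 30],
    [0, 0, 6.1, 0, 0, 0, 30],
  ],
)

```text
t: 17.75
eef_pos: [507.9, -48.8, 279.6]
tcp_rot: [-3.141, 0.006, 2.953]
ft_force: [-0.3, -0.1, 0.1]
opening: 0.315
grip_force: 0.0
```

```bash
python3 - <<'E'
from h import *
go(471.1,-360.3,220,169.4)
E
```

```text
turn [-0.01  0.37 -0.19] shift [ -21.1 -313.     0.6] t 17.75
```

jog_arm(
  motion=[
    [0, 0, 0, -4, -55, 0, 30],
    [0, 0, 0, -4, -60, 0, 30],
    [0, 0, 0, -4, -60, 0, 30],
    [0, 0, 0, -4, -60, 0, 30],
    [0, 0, 0, -4, -55, 0, 30],
    [0, 0, 0, -1, -23, 0, 30],
    [0, 0, 0, 0, 0, 0, 30],
  ],
)

```text
t: 18.62
eef_pos: [469.8, -360.8, 275.7]
tcp_rot: [3.141, -0.001, 2.955]
ft_force: [0.1, 0.1, 0.1]
opening: 0.312
grip_force: 0.0
```

```bash
python3 - <<'E'
from h import *
go(471.1,-360.3,97,169.4)
c=cam('side');P=pts(c);x,y,z=[P[...,i] for i in range(3)]
m=(abs(x-507)<45)&(abs(y+48)<14)&(z>90)&(z<114);q=P[m]
print('seated top z',len(q),np.percentile(q[:,2],[5,50,95]).round(1),q.mean(0).round(1))
E
```

```text
turn [ 0.03 -0.03 -0.1 ] shift [ -1.2   0.8 119.7] t 18.62
seated top z 38 [102.8 108.4 112.7] [525.  -50.2 108.2]
```

jog_arm(
  motion=[
    [0, 0, 0, -1.2, 0.8, 45, 30],
    [0, 0, 0, 0, 0, 45, 30],
    [0, 0, 0, 0, 0, 20, 30],
    [0, 0, 0, 0, 0, 9.7, 30],
    [0, 0, 0, 0, 0, 0, 5],
    [0, 0, 0, 0, 0, 0, 5],
    [0, 0, 0, 0, 0, 0, 5],
    [0, 0, 0, 0, 0, 0, 5],
    [0, 0, 0, 0, 0, 0, 5],
    [0, 0, 0, 0, 0, 0, 5],
  ],
)

```text
t: 19.92
eef_pos: [471.7, -360.1, 157.4]
tcp_rot: [-3.14, 0.002, 2.957]
ft_force: [-0.8, -2.8, 7.6]
opening: 0.104
grip_force: 30.0
```

jog_arm(
  motion=[
    [0, 0, 0, 0, 0, -15, 5],
    [0, 0, 0, 0, 0, -30, 5],
    [0, 0, 0, 0, 0, -45, 5],
    [0, 0, 0, 0, 0, -45, 5],
    [0, 0, -6, 0, 0, 0, 5],
    [0, 0, -6, 0, 0, 0, 5],
    [0, 0, 0, 0, 0, 0, 5],
    [0, 0, 0, 0, 0, 0, 5],
  ],
)

```text
t: 20.92
eef_pos: [471.4, -359.4, 291.4]
tcp_rot: [3.141, -0.0, -3.119]
ft_force: [0.5, -0.1, -0.4]
opening: 0.101
grip_force: 30.0
```

```bash
python3 - <<'E'
from h import *
go(506,-6.5,225,181.5);print(env.state()['opening'],env.state()['eef_pos'])
E
```

```text
turn [ 0.04 -0.02 -0.23] shift [-43.8 351.9   7.4] t 20.93
0.100906164106519 [ 471.38425733 -359.41310585  291.37652708]
```

jog_arm(
  motion=[
    [0, 0, -0.2, -7.3, 58, 0, 5],
    [0, 0, 0, -7.3, 60, 0, 5],
    [0, 0, 0, -7.3, 60, 0, 5],
    [0, 0, 0, -7.3, 60, 0, 5],
    [0, 0, 0, -7.3, 60, 0, 5],
    [0, 0, 0, -7.3, 54, 0, 5],
    [0, 0, 0, 0, 0, 0, 5],
    [0, 0, 0, 0, 0, 0, 5],
  ],
)

```text
t: 21.92
eef_pos: [505.6, -6.6, 291.5]
tcp_rot: [-3.142, -0.0, -3.114]
ft_force: [-0.1, -0.9, -1.4]
opening: 0.103
grip_force: 30.0
```

jog_arm(
  motion=[
    [0, 0, 0, 0, 0, 30, 5],
    [0, 0, 0, 0, 0, 25, 5],
    [0, 0, 0, 0, 0, 6, 5],
    [0, 0, 0, 0, 0, 6, 5],
    [0, 0, 0, 0, 0, 5, 5],
    [0, 0, 0, 0, 0, 5, 5],
    [0, 0, 0, 0, 0, 0, 5],
  ],
)

```text
t: 22.8
eef_pos: [505.6, -6.5, 214.4]
tcp_rot: [3.141, -0.0, -3.114]
ft_force: [-0.2, -0.5, -1.4]
opening: 0.103
grip_force: 30.0
```

jog_arm(
  motion=[
    [0, 0, 0, 0, 0, 10, 5],
    [0, 0, 0, 0, 0, 12, 5],
    [0, 0, 0, 0, 0, 12, 5],
    [0, 0, 0, 0, 0, 10, 5],
    [0, 0, 0, 0, 0, 5, 5],
    [0, 0, 0, 0, 0, 4, 5],
    [0, 0, 0, 0, 0, 3, 5],
    [0, 0, 0, 0, 0, 1.5, 5],
    [0, 0, 0, 0, 0, 0, 5],
    [0, 0, 0, 0, 0, 0, 5],
  ],
)

```text
t: 24.05
eef_pos: [505.7, -6.5, 157.2]
tcp_rot: [3.142, 0.0, -3.114]
ft_force: [0.4, -0.3, -1.6]
opening: 0.101
grip_force: 30.0
```

jog_arm(
  motion=[
    [0, 0, 0, 0, 0, 1, 5],
    [0, 0, 0, 0, 0, 1, 5],
    [0, 0, 0, 0, 0, 0.5, 5],
    [0, 0, 0, 0, 0, 0, 5],
    [0, 0, 0, 0, 0, 0, 5],
  ],
)

```text
t: 24.68
eef_pos: [505.6, -6.5, 155.4]
tcp_rot: [-3.142, 0.001, -3.114]
ft_force: [-4.3, -0.4, 11.0]
opening: 0.103
grip_force: 30.0
```

Seated. Release, go for the third.

jog_arm(
  motion=[
    [0, 0, 0, 0, 0, 0, 30],
    [0, 0, 0, 0, 0, 0, 30],
    [0, 0, 0, 0, 0, 0, 30],
    [0, 0, 0, 0, 0, -20, 30],
    [0, 0, 0, 0, 0, -50, 30],
    [0, 0, 6, 0, 0, -50, 30],
    [0, 0, 6.1, 0, 0, 0, 30],
    [0, 0, 0, 0, 0, 0, 30],
  ],
)

```text
t: 25.68
eef_pos: [505.5, -6.5, 274.7]
tcp_rot: [3.141, 0.001, 2.959]
ft_force: [-0.0, -0.1, -0.1]
opening: 0.313
grip_force: 0.0
```

```bash
python3 - <<'E'
from h import *
go(481.5,-319.3,220,169.4)
E
```

```text
turn [0.01 0.03 0.14] shift [ -33.9 -311.9   -4.3] t 25.68
```

jog_arm(
  motion=[
    [0, 0, 0.1, -6, -56, 0, 30],
    [0, 0, 0, -6, -60, 0, 30],
    [0, 0, 0, -6, -60, 0, 30],
    [0, 0, 0, -6, -60, 0, 30],
    [0, 0, 0, -6, -50, 0, 30],
    [0, 0, 0, -3.9, -25.9, 0, 30],
    [0, 0, 0, 0, 0, 0, 30],
    [0, 0, 0, 0, 0, 0, 30],
  ],
)

```text
t: 26.68
eef_pos: [481.8, -318.1, 274.1]
tcp_rot: [3.141, -0.001, 2.958]
ft_force: [-0.0, -0.1, -0.7]
opening: 0.315
grip_force: 0.0
```

jog_arm(
  motion=[
    [0, 0, 0, 0, 0, 45, 30],
    [0, 0, 0, 0, 0, 45, 30],
    [0, 0, 0, 0, 0, 20, 30],
    [0, 0, 0, 0, 0, 8, 30],
    [0, 0, 0, 0, 0, 0, 5],
    [0, 0, 0, 0, 0, 0, 5],
    [0, 0, 0, 0, 0, 0, 5],
    [0, 0, 0, 0, 0, 0, 5],
    [0, 0, 0, 0, 0, 0, 5],
    [0, 0, 0, 0, 0, 0, 5],
  ],
)

```text
t: 27.92
eef_pos: [481.9, -319.6, 157.4]
tcp_rot: [-3.141, 0.001, 2.956]
ft_force: [-0.5, 0.8, 6.8]
opening: 0.101
grip_force: 30.0
```

jog_arm(
  motion=[
    [0, 0, 0, 0, 0, -15, 5],
    [0, 0, 0, 0, 0, -30, 5],
    [0, 0, 0, 0, 0, -45, 5],
    [0, 0, 0, 0, 0, -45, 5],
    [0, 0, -6, 0, 0, 0, 5],
    [0, 0, -6.1, 0, 0, 0, 5],
    [0, 0, 0, 0, 0, 0, 5],
    [0, 0, 0, 0, 0, 0, 5],
  ],
)

```text
t: 28.92
eef_pos: [481.6, -319.2, 291.8]
tcp_rot: [3.141, 0.0, -3.118]
ft_force: [0.1, -0.3, -0.4]
opening: 0.103
grip_force: 30.0
```

```bash
python3 - <<'E'
from h import *
go(504.8,35.5,225,181.5);print(env.state()['opening'],env.state()['eef_pos'])
E
```

```text
turn [ 0.01  0.   -0.14] shift [-32.5 354.    7.8] t 28.93
0.10251481314350984 [ 481.5847186  -319.24667913  291.7772581 ]
```

jog_arm(
  motion=[
    [0, 0, -0.1, -5.5, 58, 0, 5],
    [0, 0, 0, -5.4, 60, 0, 5],
    [0, 0, 0, -5.4, 60, 0, 5],
    [0, 0, 0, -5.4, 60, 0, 5],
    [0, 0, 0, -5.4, 60, 0, 5],
    [0, 0, 0, -5.4, 56, 0, 5],
    [0, 0, 0, 0, 0, 0, 5],
    [0, 0, 0, 0, 0, 0, 5],
  ],
)

```text
t: 29.92
eef_pos: [504.4, 35.3, 291.5]
tcp_rot: [-3.141, -0.0, -3.114]
ft_force: [0.5, 0.8, -1.3]
opening: 0.104
grip_force: 30.0
```

jog_arm(
  motion=[
    [0, 0, 0, 0, 0, 30, 5],
    [0, 0, 0, 0, 0, 25, 5],
    [0, 0, 0, 0, 0, 6, 5],
    [0, 0, 0, 0, 0, 6, 5],
    [0, 0, 0, 0, 0, 5, 5],
    [0, 0, 0, 0, 0, 5, 5],
    [0, 0, 0, 0, 0, 0, 5],
  ],
)

```text
t: 30.8
eef_pos: [504.3, 35.4, 214.4]
tcp_rot: [3.141, -0.0, -3.114]
ft_force: [-0.6, 0.5, -2.2]
opening: 0.101
grip_force: 30.0
```

jog_arm(
  motion=[
    [0, 0, 0, 0, 0, 10, 5],
    [0, 0, 0, 0, 0, 12, 5],
    [0, 0, 0, 0, 0, 12, 5],
    [0, 0, 0, 0, 0, 10, 5],
    [0, 0, 0, 0, 0, 5, 5],
    [0, 0, 0, 0, 0, 4, 5],
    [0, 0, 0, 0, 0, 3, 5],
    [0, 0, 0, 0, 0, 2, 5],
    [0, 0, 0, 0, 0, 1, 5],
    [0, 0, 0, 0, 0, 0, 5],
  ],
)

```text
t: 32.05
eef_pos: [504.4, 35.4, 155.6]
tcp_rot: [3.142, 0.0, -3.114]
ft_force: [-0.4, 0.3, -0.8]
opening: 0.104
grip_force: 30.0
```

jog_arm(
  motion=[
    [0, 0, 0, 0, 0, 1, 5],
    [0, 0, 0, 0, 0, 0, 5],
    [0, 0, 0, 0, 0, 0, 5],
  ],
)

```text
t: 32.42
eef_pos: [504.4, 35.4, 155.4]
tcp_rot: [-3.142, 0.001, -3.114]
ft_force: [-3.2, -0.1, 11.0]
opening: 0.101
grip_force: 30.0
```

jog_arm(
  motion=[
    [0, 0, 0, 0, 0, 0, 30],
    [0, 0, 0, 0, 0, 0, 30],
    [0, 0, 0, 0, 0, 0, 30],
    [0, 0, 0, 0, 0, -20, 30],
    [0, 0, 0, 0, 0, -50, 30],
    [0, 0, 6, 0, 0, -50, 30],
    [0, 0, 6.2, 0, 0, 0, 30],
    [0, 0, 0, 0, 0, 0, 30],
  ],
)

```text
t: 33.42
eef_pos: [504.2, 35.4, 274.7]
tcp_rot: [3.141, 0.001, 2.957]
ft_force: [-0.1, 0.6, -0.1]
opening: 0.317
grip_force: 0.0
```

```bash
python3 - <<'E'
from h import *
go(488,-278,220,169.4)
c=cam('side')
cv2.imwrite('pics/s2.png',cv2.resize(c['color'][190:275,290:390,::-1],(700,595),interpolation=cv2.INTER_CUBIC))
E
```

```text
turn [0.01 0.03 0.04] shift [ -41.7 -311.1   -4.3] t 33.42
```

View pics/s2.png

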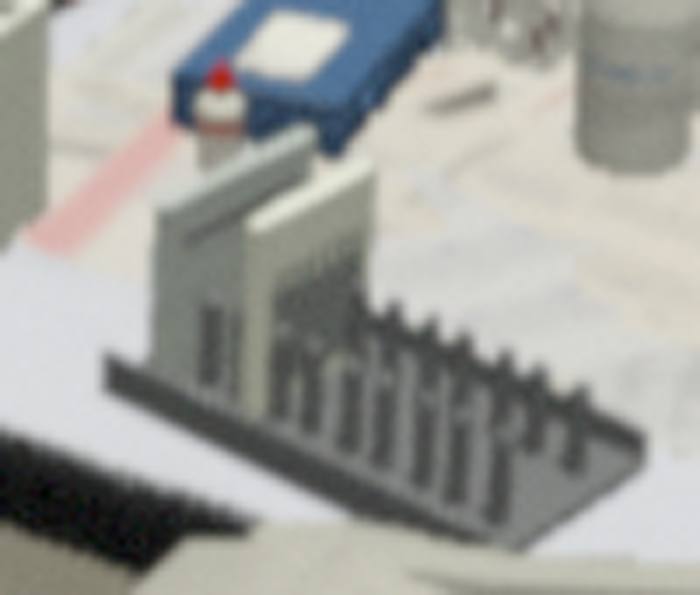

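Candidates for the lock plate are these:
- The slab at side pixel (323,222) is grey, plain and wide (about 100 mm). This is the lock plate.
- The slab at (335,235) is white with a grey window, so it is a cassette.
- The red slab at (462,268) is the look-alike, which I leave alone.

Next I take the cassette.

jog_arm(
  motion=[
    [0, 0, 0, -7, -56, 0, 30],
    [0, 0, 0, -8, -60, 0, 30],
    [0, 0, 0, -8, -60, 0, 30],
    [0, 0, 0, -8, -60, 0, 30],
    [0, 0, 0, -7, -50, 0, 30],
    [0, 0, 0, -3.7, -25.1, 0, 30],
    [0, 0, 0, 0, 0, 0, 30],
    [0, 0, 0, 0, 0, 0, 30],
  ],
)

```text
t: 34.48
eef_pos: [488.0, -277.3, 273.9]
tcp_rot: [3.141, -0.001, 2.958]
ft_force: [0.6, 0.3, 0.1]
opening: 0.319
grip_force: 0.0
```

jog_arm(
  motion=[
    [0, 0, 0, 0, 0, 45, 30],
    [0, 0, 0, 0, 0, 45, 30],
    [0, 0, 0, 0, 0, 20, 30],
    [0, 0, 0, 0, 0, 8, 30],
    [0, 0, 0, 0, 0, 0, 5],
    [0, 0, 0, 0, 0, 0, 5],
    [0, 0, 0, 0, 0, 0, 5],
    [0, 0, 0, 0, 0, 0, 5],
    [0, 0, 0, 0, 0, 0, 5],
    [0, 0, 0, 0, 0, 0, 5],
  ],
)

```text
t: 35.72
eef_pos: [488.4, -278.2, 157.4]
tcp_rot: [-3.141, 0.001, 2.957]
ft_force: [0.0, 1.3, 6.7]
opening: 0.106
grip_force: 30.0
```

jog_arm(
  motion=[
    [0, 0, 0, 0, 0, -15, 5],
    [0, 0, 0, 0, 0, -30, 5],
    [0, 0, 0, 0, 0, -45, 5],
    [0, 0, 0, 0, 0, -45, 5],
    [0, 0, -6, 0, 0, 0, 5],
    [0, 0, -6.1, 0, 0, 0, 5],
    [0, 0, 0, 0, 0, 0, 5],
    [0, 0, 0, 0, 0, 0, 5],
  ],
)

```text
t: 36.72
eef_pos: [488.1, -278.0, 291.8]
tcp_rot: [3.142, 0.0, -3.118]
ft_force: [0.8, 0.5, -1.7]
opening: 0.104
grip_force: 30.0
```

```bash
python3 - <<'E'
from h import *
go(503.7,77.4,225,181.5);print(env.state()['opening'],env.state()['eef_pos'])
E
```

```text
turn [ 0.    0.01 -0.13] shift [-24.9 354.9   7.8] t 36.73
0.10422493833254276 [ 488.05809506 -277.98989504  291.810498  ]
```

jog_arm(
  motion=[
    [0, 0, -0.1, -4.5, 58, 0, 5],
    [0, 0, 0, -4.1, 60, 0, 5],
    [0, 0, 0, -4.1, 60, 0, 5],
    [0, 0, 0, -4.1, 60, 0, 5],
    [0, 0, 0, -4.1, 60, 0, 5],
    [0, 0, 0, -4, 56.9, 0, 5],
    [0, 0, 0, 0, 0, 0, 5],
    [0, 0, 0, 0, 0, 0, 5],
  ],
)

```text
t: 37.72
eef_pos: [503.2, 77.3, 291.5]
tcp_rot: [-3.141, -0.0, -3.114]
ft_force: [-0.7, -0.1, -0.7]
opening: 0.105
grip_force: 30.0
```

jog_arm(
  motion=[
    [0, 0, 0, 0, 0, 30, 5],
    [0, 0, 0, 0, 0, 25, 5],
    [0, 0, 0, 0, 0, 6, 5],
    [0, 0, 0, 0, 0, 6, 5],
    [0, 0, 0, 0, 0, 5, 5],
    [0, 0, 0, 0, 0, 5, 5],
    [0, 0, 0, 0, 0, 0, 5],
  ],
)

```text
t: 38.6
eef_pos: [503.2, 77.4, 214.4]
tcp_rot: [3.142, -0.0, -3.114]
ft_force: [0.9, 0.2, -0.5]
opening: 0.102
grip_force: 30.0
```

jog_arm(
  motion=[
    [0, 0, 0, 0, 0, 10, 5],
    [0, 0, 0, 0, 0, 12, 5],
    [0, 0, 0, 0, 0, 12, 5],
    [0, 0, 0, 0, 0, 10, 5],
    [0, 0, 0, 0, 0, 5, 5],
    [0, 0, 0, 0, 0, 4, 5],
    [0, 0, 0, 0, 0, 3, 5],
    [0, 0, 0, 0, 0, 2, 5],
    [0, 0, 0, 0, 0, 1, 5],
    [0, 0, 0, 0, 0, 0, 5],
  ],
)

```text
t: 39.85
eef_pos: [503.2, 77.4, 155.6]
tcp_rot: [3.142, 0.0, -3.114]
ft_force: [0.1, -0.6, -1.4]
opening: 0.102
grip_force: 30.0
```

jog_arm(
  motion=[
    [0, 0, 0, 0, 0, 1, 5],
    [0, 0, 0, 0, 0, 0, 5],
    [0, 0, 0, 0, 0, 0, 5],
  ],
)

```text
t: 40.22
eef_pos: [503.2, 77.4, 155.4]
tcp_rot: [3.142, 0.001, -3.114]
ft_force: [-3.1, -0.3, 10.2]
opening: 0.104
grip_force: 30.0
```

jog_arm(
  motion=[
    [0, 0, 0, 0, 0, 0, 35],
    [0, 0, 0, 0, 0, 0, 35],
    [0, 0, 0, 0, 0, 0, 35],
    [0, 0, 0, 0, 0, -20, 35],
    [0, 0, 0, 0, 0, -50, 35],
    [0, 0, 0, 0, -30, -50, 35],
    [0, 0, 0, 0, -60, 0, 35],
    [0, 0, 0, 0, -60, 0, 35],
    [0, 0, 0, 0, -60, 0, 35],
    [0, 0, 0, 0, -60, 0, 35],
  ],
)

```text
t: 41.48
eef_pos: [510.5, -194.5, 274.6]
tcp_rot: [3.142, 0.0, -3.114]
ft_force: [1.6, -0.3, 0.9]
opening: 0.37
grip_force: 0.0
```

```bash
python3 - <<'E'
from h import *
d=cam('top');c=cam('side')
b=d['color'][170:270,150:330,::-1];a=c['color'][155:255,150:330,::-1]
cv2.imwrite('pics/s3.png',np.vstack([cv2.resize(k,(500,278),interpolation=cv2.INTER_CUBIC) for k in(b,a)]))
P=pts(d);x,y,z=[P[...,i] for i in range(3)]
def rect(m,nm):
    q=P[m][:,:2].astype(np.float32);r=cv2.minAreaRect(q);print(nm,len(q),np.round(r[0],1),np.round(r[1],1),round(r[2],1),'z',np.percentile(P[m][:,2],[10,50,90]).round(1))
mt=(y>230)&(y<560)&(x>330)&(x<680)
rect(mt&(z>25)&(z<70),'lidfin')
rect(mt&(z>4.5)&(z<15)&(d['color'].astype(int).sum(2)<420),'lid')
m=((abs(y-15)<85)&(abs(x-505)<44)&(z>88)&(z<130)).astype(np.uint8)
n,l=cv2.connectedComponents(m)
for i in range(1,n):
    if (l==i).sum()>8: rect(l==i,'cass')
E
```

```text
lidfin 630 [574.1 464. ] [213.6 189.4] 0.7 z [32.8 58.4 64.6]
lid 1514 [523.7 390.1] [322.6 308.4] 89.0 z [ 5.1  7.6 11.7]
cass 83 [507.5 -46.7] [80.3 10.5] 1.0 z [ 96.1 104.2 109.3]
cass 94 [503.2  79.5] [81.2 11.6] 1.9 z [ 99.1 104.8 108.7]
cass 96 [504.1  37.1] [81.9 11.7] 2.0 z [ 97.5 104.6 108.4]
cass 87 [504.3  -5. ] [81.8 11.3] 2.0 z [ 98.1 104.2 107.9]
```

View pics/s3.png

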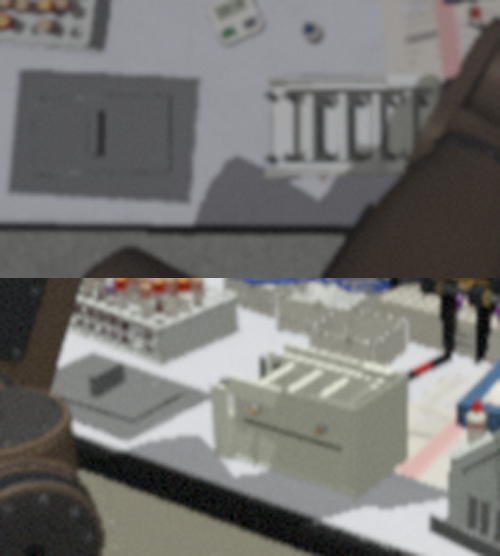

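```bash
python3 - <<'E'
from h import *
d=cam('top');P=pts(d);x,y,z=[P[...,i] for i in range(3)]
def rect(m,nm):
    q=P[m][:,:2].astype(np.float32);r=cv2.minAreaRect(q);print(nm,len(q),np.round(r[0],1),np.round(r[1],1),round(r[2],1),'z',np.percentile(P[m][:,2],[10,50,90]).round(1))
mt=(y>250)&(y<500)&(x>400)&(x<600)
rect(mt&(z>25)&(z<70),'lidfin')
c=cam('side');P=pts(c);x,y,z=[P[...,i] for i in range(3)]
mt=(y>250)&(y<500)&(x>400)&(x<600)
rect(mt&(z>25)&(z<70),'lidfin side')
go(500.3,376.7,215,181.7)
E
```

```text
lidfin 73 [497.9 376.2] [12.6 59.2] 90.0 z [28.4 38.6 43.7]
lidfin side 70 [496.7 373.2] [66.6 23.9] 1.0 z [26.9 36.2 41. ]
turn [ 0.04 -0.03 -0.23] shift [-6.8e+00  5.7e+02  1.0e-01] t 41.67
```

jog_arm(
  motion=[
    [0, 0, -0.2, 0, 50, 0, 40],
    [0, 0, 0, -0.7, 60, 0, 40],
    [0, 0, 0, -0.7, 60, 0, 40],
    [0, 0, 0, -0.7, 60, 0, 40],
    [0, 0, 0, -0.7, 60, 0, 40],
    [0, 0, 0, -0.7, 60, 0, 40],
    [0, 0, 0, -0.7, 60, 0, 40],
    [0, 0, 0, -0.7, 60, 0, 40],
    [0, 0, 0, -0.7, 60, 0, 40],
    [0, 0, 0, -0.7, 41, 0, 40],
  ],
)

```text
t: 42.92
eef_pos: [497.2, 382.1, 274.5]
tcp_rot: [3.141, -0.0, -3.107]
ft_force: [0.6, -0.8, -0.5]
opening: 0.422
grip_force: 0.0
```

jog_arm(
  motion=[
    [0, 0, 0, 0, 0, 45, 40],
    [0, 0, 0, 0, 0, 50, 40],
    [0, 0, 0, 0, 0, 50, 40],
    [0, 0, 0, 0, 0, 25, 40],
    [0, 0, 0, 0, 0, 12, 40],
    [0, 0, 0, 0, 0, 0, 40],
    [0, 0, 0, 0, 0, 0, 40],
  ],
)

```text
t: 43.8
eef_pos: [499.4, 379.0, 93.8]
tcp_rot: [3.141, 0.002, -3.11]
ft_force: [0.6, -0.4, 0.5]
opening: 0.423
grip_force: 0.0
```

```bash
python3 - <<'E'
from h import *
go(500.3,376.7,30.5,181.7)
E
```

```text
turn [0.06 0.09 0.12] shift [-0.8 -2.3  4.3] t 43.8
```

jog_arm(
  motion=[
    [0, 0, 0.1, -0.8, -2.3, 4, 40],
    [0, 0, 0, 0, 0, 0, 40],
    [0, 0, 0, 0, 0, 0, 5],
    [0, 0, 0, 0, 0, 0, 5],
    [0, 0, 0, 0, 0, 0, 5],
    [0, 0, 0, 0, 0, 0, 5],
    [0, 0, 0, 0, 0, 0, 5],
    [0, 0, 0, 0, 0, 0, 5],
    [0, 0, 0, 0, 0, 0, 5],
  ],
)

```text
t: 44.92
eef_pos: [500.2, 376.2, 88.6]
tcp_rot: [3.141, 0.0, -3.112]
ft_force: [-0.3, -0.2, -0.3]
opening: 0.123
grip_force: 30.0
```

jog_arm(
  motion=[
    [0, 0, 0, 0, 0, -20, 5],
    [0, 0, 0, 0, 0, -50, 5],
    [0, 0, 0, 0, 0, -50, 5],
    [0, 0, 0, 0, 0, -35, 5],
    [0, 0, 0, 0, 0, 0, 5],
    [0, 0, 0, 0, 0, 0, 5],
  ],
)

```text
t: 45.68
eef_pos: [499.6, 375.8, 242.8]
tcp_rot: [-3.141, -0.001, -3.112]
ft_force: [0.3, 0.1, -3.3]
opening: 0.127
grip_force: 30.0
```

```bash
python3 - <<'E'
from h import *
print(env.state()['opening'],env.state()['eef_pos']);go(504.2,101,186,181.7)
E
```

```text
0.1267275600939753 [499.63982711 375.84079035 242.84621936]
turn [-0.03 -0.06  0.  ] shift [   3.6 -274.9   -2.2] t 45.67
```

jog_arm(
  motion=[
    [0, 0, 0, 0.8, -50, 0, 5],
    [0, 0, 0, 0.8, -60, 0, 5],
    [0, 0, 0, 0.8, -60, 0, 5],
    [0, 0, 0, 0.8, -60, 0, 5],
    [0, 0, 0, 0.4, -45, 0, 5],
    [0, 0, 0, 0, 0, 0, 5],
    [0, 0, 0, 0, 0, 20, 5],
    [0, 0, 0, 0, 0, 15, 5],
    [0, 0, 0, 0, 0, 0, 5],
    [0, 0, 0, 0, 0, 0, 5],
  ],
)

```text
t: 46.92
eef_pos: [504.8, 101.6, 208.6]
tcp_rot: [3.141, -0.0, -3.111]
ft_force: [0.4, 0.6, -2.1]
opening: 0.126
grip_force: 30.0
```

```bash
python3 - <<'E'
from h import *
go(504.2,101,137.9,181.7)
c=cam('side')
cv2.imwrite('pics/s4.png',cv2.resize(c['color'][140:250,180:320,::-1],(700,550),interpolation=cv2.INTER_CUBIC))
E
```

```text
turn [ 0.01 -0.01  0.04] shift [ 0.6 -0.6 11.7] t 46.92
```

View pics/s4.png

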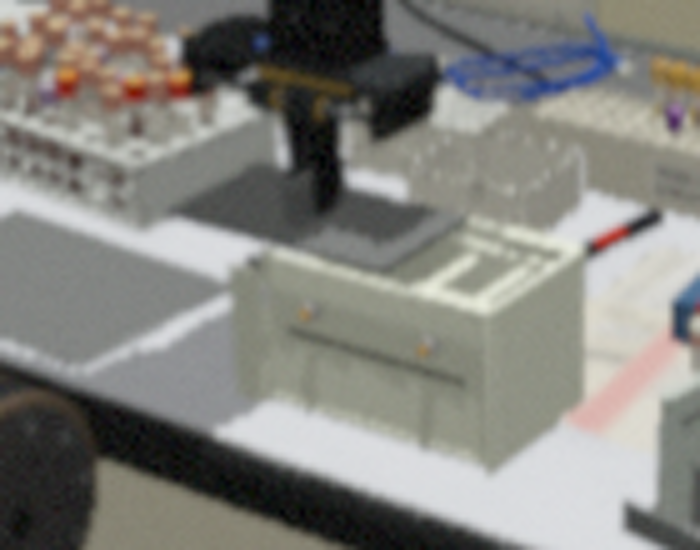

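jog_arm(
  motion=[
    [0, 0, 0, 0.6, -0.6, 5, 5],
    [0, 0, 0, 0, 0, 4, 5],
    [0, 0, 0, 0, 0, 2, 5],
    [0, 0, 0, 0, 0, 0, 5],
    [0, 0, 0, 0, 0, 0, 5],
  ],
)

```text
t: 47.6
eef_pos: [504.2, 100.5, 197.6]
tcp_rot: [3.142, 0.0, -3.112]
ft_force: [0.3, 0.1, -3.5]
opening: 0.124
grip_force: 30.0
```

jog_arm(
  motion=[
    [0, 0, 0, 0, -15, 0.5, 5],
    [0, 0, 0, 0, -15, 0, 5],
    [0, 0, 0, 0, -10, 0, 5],
    [0, 0, 0, 0, -10, 0, 5],
    [0, 0, 0, 0, 0, 0, 5],
  ],
)

```text
t: 48.22
eef_pos: [505.7, 49.8, 197.1]
tcp_rot: [3.142, 0.0, -3.113]
ft_force: [-0.0, 0.7, -3.7]
opening: 0.126
grip_force: 30.0
```

jog_arm(
  motion=[
    [0, 0, 0, 0, -10, 0, 5],
    [0, 0, 0, 0, -10, 0, 5],
    [0, 0, 0, 0, -7, 0, 5],
    [0, 0, 0, 0, -4, 0, 5],
    [0, 0, 0, 0, 0, 0, 5],
    [0, 0, 0, 0, 0, 0, 5],
  ],
)

```text
t: 48.98
eef_pos: [506.5, 19.7, 197.0]
tcp_rot: [3.141, 0.0, -3.112]
ft_force: [0.7, -0.1, -2.3]
opening: 0.126
grip_force: 30.0
```

jog_arm(
  motion=[
    [0, 0, 0, 0, -2, 0, 5],
    [0, 0, 0, 0, -2, 0, 5],
    [0, 0, 0, 0, -1, 0, 5],
    [0, 0, 0, 0, 0, 0, 5],
    [0, 0, 0, 0, 0, 0, 5],
  ],
)

```text
t: 49.6
eef_pos: [506.7, 14.6, 197.0]
tcp_rot: [3.141, 0.0, -3.112]
ft_force: [-1.1, -0.2, -3.2]
opening: 0.123
grip_force: 30.0
```

Nudge until the end wall answers.

jog_arm(
  motion=[
    [0, 0, 0, 0, -1, 0.4, 5],
    [0, 0, 0, 0, -0.5, 0, 5],
    [0, 0, 0, 0, 0, 0, 5],
    [0, 0, 0, 0, 0, 0, 5],
  ],
)

```text
t: 50.1
eef_pos: [506.9, 13.5, 196.7]
tcp_rot: [3.141, 0.001, -3.112]
ft_force: [1.3, 4.6, -1.3]
opening: 0.127
grip_force: 30.0
```

jog_arm(
  motion=[
    [0, 0, 0, 0, 0, 0, 25],
    [0, 0, 0, 0, 0, 0, 30],
    [0, 0, 0, 0, 0, 0, 30],
    [0, 0, 0, 0, 0, -20, 30],
    [0, 0, 0, 0, 0, -35, 30],
    [0, 0, 6, 0, 0, -25, 30],
    [0, 0, 6.3, 0, 0, 0, 30],
    [0, 0, 0, 0, 0, 0, 30],
  ],
)

```text
t: 51.1
eef_pos: [506.6, 13.0, 276.8]
tcp_rot: [3.142, 0.0, 2.957]
ft_force: [-0.4, -0.1, 0.2]
opening: 0.313
grip_force: 0.0
```

```bash
python3 - <<'E'
from h import *
go(489.2,-235.9,220,169.4)
E
```

```text
turn [0.   0.02 0.04] shift [ -28.6 -247.9   -2.2] t 51.1
```

jog_arm(
  motion=[
    [0, 0, 0, -7, -58, 0, 30],
    [0, 0, 0, -7, -60, 0, 30],
    [0, 0, 0, -7, -60, 0, 30],
    [0, 0, 0, -6, -50, 0, 30],
    [0, 0, 0, -1.6, -19.9, 0, 30],
    [0, 0, 0, 0, 0, 0, 30],
    [0, 0, 0, 0, 0, 0, 30],
  ],
)

```text
t: 51.98
eef_pos: [489.3, -234.6, 276.5]
tcp_rot: [3.141, -0.001, 2.958]
ft_force: [0.2, 0.4, 0.4]
opening: 0.317
grip_force: 0.0
```

```bash
python3 - <<'E'
from h import *
go(489.2,-235.9,98,169.4)
for n in('top','side'):
    d=cam(n);P=pts(d);x,y,z=[P[...,i] for i in range(3)]
    m=(abs(y-15)<150)&(abs(x-505)<80)&(z>135)&(z<165)
    q=P[m];print(n,m.sum(),cv2.minAreaRect(q[:,:2].astype(np.float32)) if m.sum()>3 else 0)
E
```

```text
turn [ 0.03 -0.03  0.09] shift [-1.000e-01 -1.300e+00  1.195e+02] t 51.98
top 67 ((507.17059326171875, 13.844207763671875), (58.095619201660156, 9.628499031066895), 1.939445972442627)
side 72 ((504.35260009765625, 11.772046089172363), (18.851261138916016, 67.0066146850586), 88.91680145263672)
```

jog_arm(
  motion=[
    [0, 0, 0, 0, -0.6, 45, 30],
    [0, 0, 0, 0, 0, 45, 30],
    [0, 0, 0, 0, 0, 20, 30],
    [0, 0, 0, 0, 0, 9.5, 30],
    [0, 0, 0, 0, 0, 0, 5],
    [0, 0, 0, 0, 0, 0, 5],
    [0, 0, 0, 0, 0, 0, 5],
    [0, 0, 0, 0, 0, 0, 5],
    [0, 0, 0, 0, 0, 0, 5],
    [0, 0, 0, 0, 0, 0, 5],
  ],
)

```text
t: 53.32
eef_pos: [489.4, -236.5, 158.0]
tcp_rot: [-3.141, 0.001, 2.957]
ft_force: [1.2, 1.5, 5.9]
opening: 0.108
grip_force: 30.0
```

jog_arm(
  motion=[
    [0, 0, 0, 0, 0, -15, 5],
    [0, 0, 0, 0, 0, -30, 5],
    [0, 0, 0, 0, 0, -50, 5],
    [0, 0, 0, 0, 0, -60, 5],
    [0, 0, -6, 0, 0, -25, 5],
    [0, 0, -6.1, 0, 0, 0, 5],
    [0, 0, 0, 0, 0, 0, 5],
    [0, 0, 0, 0, 0, 0, 5],
  ],
)

```text
t: 54.32
eef_pos: [488.9, -236.3, 337.1]
tcp_rot: [3.141, -0.0, -3.118]
ft_force: [-0.3, 0.1, -2.3]
opening: 0.103
grip_force: 30.0
```

```bash
python3 - <<'E'
from h import *
print(env.state()['opening'],env.state()['eef_pos']);go(502.3,119.4,225,181.5)
c=cam('side');P=pts(c);x,y,z=[P[...,i] for i in range(3)]
m=(abs(x-489)<75)&(abs(y+240)<20)&(z>130)&(z<215);q=P[m]
print(m.sum(),cv2.minAreaRect(q[:,:2].astype(np.float32)),q[:,2].min())
E
```

```text
0.1028580341219477 [ 488.92945987 -236.33693455  337.09569867]
turn [ 0.02 -0.02 -0.13] shift [-22.7 355.3  53.1] t 54.33
136 ((488.3944396972656, -238.338134765625), (113.26715087890625, 13.114777565002441), 1.0053683519363403) 189.1585400195221
```

jog_arm(
  motion=[
    [0, 0, -0.1, -3.8, 57, 0, 5],
    [0, 0, 0, -3.8, 60, 0, 5],
    [0, 0, 0, -3.8, 60, 0, 5],
    [0, 0, 0, -3.8, 60, 0, 5],
    [0, 0, 0, -3.8, 60, 0, 5],
    [0, 0, 0, -3.7, 58.3, 0, 5],
    [0, 0, 0, 0, 0, 0, 5],
    [0, 0, 0, 0, 0, 0, 5],
  ],
)

```text
t: 55.38
eef_pos: [501.9, 119.2, 336.8]
tcp_rot: [-3.141, -0.001, -3.114]
ft_force: [-0.1, -0.9, -1.8]
opening: 0.102
grip_force: 30.0
```

```bash
python3 - <<'E'
from h import *
go(502.3,119.4,146.5,181.5)
c=cam('side')
cv2.imwrite('pics/s5.png',cv2.resize(c['color'][130:250,180:320,::-1],(700,600),interpolation=cv2.INTER_CUBIC))
E
```

```text
turn [-0.01 -0.04  0.1 ] shift [ -0.4   0.2 131.3] t 55.38
```

View pics/s5.png

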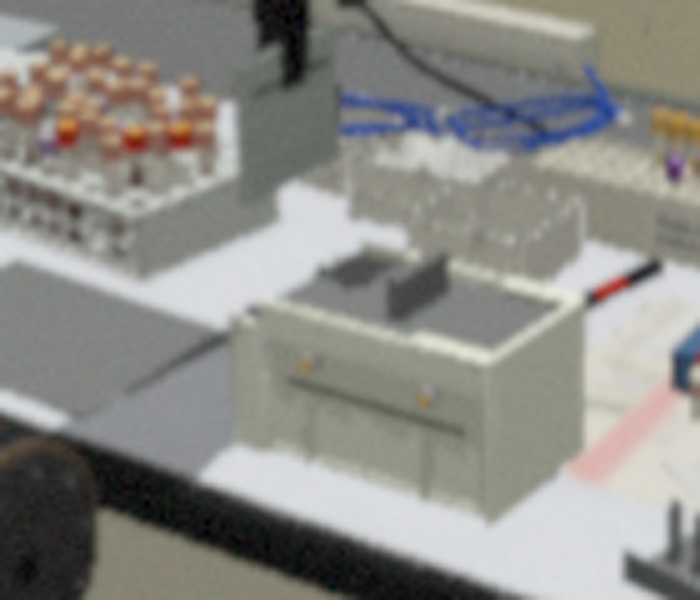

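The picture shows the lid home and the plain grey plate held above the lock end at crop pixel (285,120). I lower it now.

jog_arm(
  motion=[
    [0, 0, 0.1, -0.4, 0.2, 35, 5],
    [0, 0, 0, 0, 0, 30, 5],
    [0, 0, 0, 0, 0, 10, 5],
    [0, 0, 0, 0, 0, 6, 5],
    [0, 0, 0, 0, 0, 6, 5],
    [0, 0, 0, 0, 0, 5, 5],
    [0, 0, 0, 0, 0, 4, 5],
    [0, 0, 0, 0, 0, 0, 5],
  ],
)

```text
t: 56.42
eef_pos: [502.4, 119.6, 241.0]
tcp_rot: [3.142, -0.0, -3.115]
ft_force: [-0.0, 0.1, -1.4]
opening: 0.104
grip_force: 30.0
```

Entered freely between the pins.

jog_arm(
  motion=[
    [0, 0, 0, 0, 0, 8, 5],
    [0, 0, 0, 0, 0, 8, 5],
    [0, 0, 0, 0, 0, 7, 5],
    [0, 0, 0, 0, 0, 5, 5],
    [0, 0, 0, 0, 0, 3, 5],
    [0, 0, 0, 0, 0, 2, 5],
    [0, 0, 0, 0, 0, 1, 5],
    [0, 0, 0, 0, 0, 0, 5],
    [0, 0, 0, 0, 0, 0, 5],
  ],
)

```text
t: 57.55
eef_pos: [502.4, 119.6, 207.3]
tcp_rot: [3.142, 0.0, -3.115]
ft_force: [-0.8, 0.4, -0.8]
opening: 0.106
grip_force: 30.0
```

jog_arm(
  motion=[
    [0, 0, 0, 0, 0, 1, 5],
    [0, 0, 0, 0, 0, 0.7, 5],
    [0, 0, 0, 0, 0, 0, 5],
    [0, 0, 0, 0, 0, 0, 5],
  ],
)

```text
t: 58.05
eef_pos: [502.4, 119.6, 206.0]
tcp_rot: [3.141, 0.001, -3.115]
ft_force: [-2.1, -0.2, 6.5]
opening: 0.101
grip_force: 30.0
```

Bottomed out. Release, lift off, move aside and check.

jog_arm(
  motion=[
    [0, 0, 0, 0, 0, 0, 20],
    [0, 0, 0, 0, 0, 0, 28],
    [0, 0, 0, 0, 0, 0, 28],
    [0, 0, 0, 0, 0, -20, 28],
    [0, 0, 0, 0, 0, -50, 28],
    [0, 0, 0, 0, 20, -20, 28],
    [0, 0, 0, 0, 60, 0, 28],
    [0, 0, 0, 0, 60, 0, 28],
    [0, 0, 0, 0, 60, 0, 28],
    [0, 0, 0, 0, 0, 0, 28],
  ],
)

```text
t: 59.3
eef_pos: [496.4, 322.8, 294.9]
tcp_rot: [3.141, -0.0, -3.111]
ft_force: [-0.4, -0.2, 0.0]
opening: 0.294
grip_force: 0.0
```

```bash
python3 - <<'E'
from h import *
d=cam('top');c=cam('side')
cv2.imwrite('pics/s6.png',np.vstack([cv2.resize(k,(560,300),interpolation=cv2.INTER_CUBIC) for k in(d['color'][185:260,220:360,::-1],c['color'][160:235,190:330,::-1])]))
for n,k in(('top',d),('side',c)):
    P=pts(k);x,y,z=[P[...,i] for i in range(3)]
    for nm,m in(('fin',(abs(y-14)<40)&(abs(x-505)<80)&(z>133)&(z<165)),('plate',(abs(y-119)<25)&(abs(x-502)<80)&(z>130)&(z<175))):
        q=P[m];print(n,nm,m.sum(),cv2.minAreaRect(q[:,:2].astype(np.float32)) if m.sum()>3 else 0,np.percentile(q[:,2],[50,90]).round(1) if m.sum() else 0)
E
```

```text
top fin 70 ((506.95074462890625, 13.863929748535156), (58.51184844970703, 9.878713607788086), 1.0411367416381836) [147.5 151.9]
top plate 122 ((501.26605224609375, 117.8766860961914), (101.9920425415039, 9.60855484008789), 2.321091890335083) [153.2 157.2]
side fin 77 ((504.2708740234375, 13.210418701171875), (68.88932800292969, 20.320781707763672), 2.879396677017212) [144.3 150. ]
side plate 167 ((502.263916015625, 117.401611328125), (115.55657196044922, 18.14327049255371), 0.3065256178379059) [146.9 156.1]
```

View pics/s6.png

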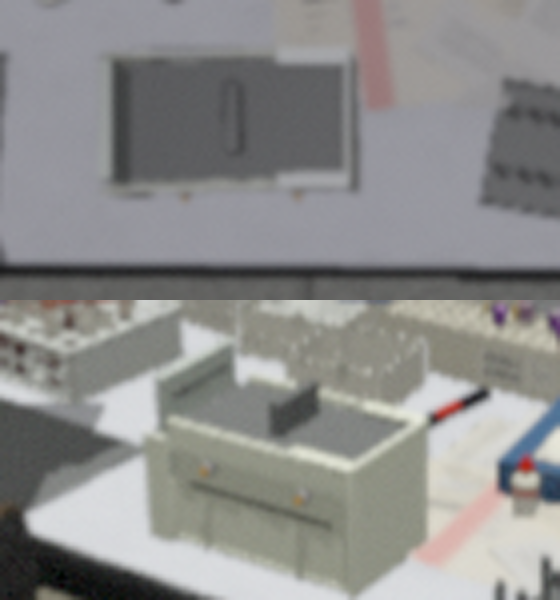

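The picture shows the lid home (fin at crop pixel (232,118)) and the lock plate upright in its slot at (120,120). The plate's top measures about 156 mm, the seated height. The rack is empty.

```bash
python3 -c "
from cell import env
print(env.job_done())"
```

```text
the job is handed in; nothing more can be done
None
```

The job is handed in (no verdict came back): all four cassettes are seated in the tank, the lid is home against the end wall and the lock plate is right down in its slot.

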